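Load a fresh sticker roll on the desk holder

ROBOT

A 6-joint arm with a two-finger parallel gripper is mounted at the origin on the work surface. World frame = base frame: x ahead of the robot, y to its left, z up, the work surface at z = 0. Lengths are in m, angles in rad, forces in N, time in s.
With the tool pointing down it reaches from about 0.35 to 0.775 m from the base axis. Payload 5.5 kg.
Tool frame: the origin (TCP) lies midway between the tips of the shut fingers; the grasp point (between the pads) lies 19 mm behind it; z points along the fingers, x is the direction in which the jaws open and shut, and the axes are right-handed (so a half turn about z gives the same grasp; the last joint's range is limited). The gripper opens to 85 mm and grips with 20 to 120 N. Pads are 22 mm wide; open, the fingers measure 114 mm over their backs; the gripper's body (76 mm by 85 mm) begins 54 mm behind the grasp point. The pads swing forward as they close: fully open they stand 13 mm farther back than shut.
Start: joints at [1.157, 0.313, 0.046, 1.304, 0, 1.431], TCP at [0.155, 0.554, 0.231] pointing down, gripper open.
Joint ranges: [-2.76, 2.76], [-0.86, 1.69], [-1.03, 1.26], [-2.2, 2.34], [-1.47, 1.5], [-3.14, 3.14]. Speed limits (rad/s): [2.57, 2.57, 3.14, 3.14, 3.14, 3.14].

INTERFACE

Orientations are given as a unit quaternion [w, x, y, z].
In Python, from workcell import env gives the robot as it stands. The module is installed in compiled form; this text tells all that it offers.
- The arm moves only by the tool apply_moves, never from a script. Its argument "moves" is a list of rows, each a list of 3 entries, a list of its own where there are three numbers: the shift along the tool's x, y, z in cm, then the turn about the tool's z in degrees, then the opening, from 0 (shut) to 1 (fully open). In form: [[[x, y, z], yaw, gripper], ...]. A call has exactly 10 rows; each row is the pose to reach, as a shift and turn from the pose commanded when the call began, along the tool's axes at that moment; what a row does not reach only later rows make up. A row lasts 1/8 s, in which the tool goes at most 62.5 mm and 10.7 degrees, less where a joint would pass 70% of its speed; a pose out of reach is approached as far as the arm can. A call with a gripper value outside its range is refused whole. The fingers move at their own pace and stop on an object; "squeeze" is the grip in N (left out, the last holds). Time passes only in rows, so rows that repeat a pose let the fingers close, or fill a call up. It gives the time, the measured TCP pose, the force and the opening at its end, in the units of the state.
- env.get_state(): the state, without advancing time (a new reading comes with each control period).
- env.read_camera(name): name is "scene" or "side" or "wrist"; returns a dict with "pixels" (420x560x3 uint8, red, green, blue), "fov_y" (degrees; the focal length in pixels is half the picture's height over the tangent of half this angle, whatever the lens; pixels are square), "cx", "cy" (the principal point, pixels), "world_from_camera" (4x4, takes a point from camera to world coordinates); the wrist camera has in their place "hand_eye" (4x4, takes a point from camera to tool coordinates, whose origin is the TCP and whose axes are the tool frame's). Camera axes: x right, y down, z forward; pixel columns grow to the right and rows downward; lengths in m; the calibration is good to about 2 mm. A picture is of the moment at which its call begins: read the wrist's pose just before it. There is no depth.
- env.hand_in(): hands the job in, once; it reports no verdict.
The state is a dict: "clock": time; "joint_pos": joint angles; "qvel": joint speeds; "tau": joint torques, N m; "tcp_pos": TCP position; "orientation": TCP orientation; "wrist_force": force on the tool from outside, world axes, zero at the start; "ft_torque": the same for the moment, N m; "finger_gap": finger opening in m.
Only numpy, scipy, OpenCV 4.12 (cv2) and the standard library are available. Lean on these libraries where they do the work, as an engineer would, in place of code of your own. Each camera call takes 0.05 s, during which the arm holds its last target.

TASK

Take the fresh, full roll of stickers out of the cardboard carton, where it stands on edge, and lay it down flat on the black desk pad and let go. Then take it again round its outside and put it over the spindle of the empty label holder, lowering it until it sits flat on the turntable, without letting it drop, and let go. Leave everything else where it is.

Things in the scene. Friction and masses are not known exactly. Their poses are not given: they have to be found in the camera images.
- roll: the fresh full roll of blank off-white stickers on tan backing, brown cardboard core: a thick ring, 60 mm outside diameter, 32 mm wide, bore 26 mm right through, 60 to 110 g; the thickest roll in the carton. Origin at its centre, own y along the bore; either face may end up on top. It starts on edge on the carton's floor: y level along the carton's length, centre 34 mm and top 64 mm above the counter.
- carton: low open cardboard carton, fixed, 350 mm long (own x), 76 mm wide (own y), 46 mm high, walls and floor 4 mm; origin on the counter under its centre. In it, on edge in a row along x about 95 mm apart, in any order: fresh roll, part-used roll, spent core. The fresh roll has 4 mm to the long wall on either side, so it can only be taken by its two faces, from above.
- pad: black rubber desk pad on the counter in front of the robot, fixed, 180 mm (own x) by 270 mm (own y), 3 mm thick; origin under its centre, z up. Nothing lies on it.
- holder: the empty label holder, fixed: grey base plate 150 mm (own x) by 96 mm (own y), 12 mm high, origin on the counter under its centre, z up. It carries the turntable and spindle (centred 28 mm to own +x), a thin guide pin (at x -40, y +32 mm, 54 mm high) and an upright tear-off blade (at x -66, y +26 mm, 56 mm high).
- holder_seat (a point): centre of the empty holder's turntable, on its top face, 18 mm above the counter; z up along the spindle, x as the holder's. A seated roll stands on this face. The turntable is an aluminium disc of 74 mm diameter that turns easily; the steel spindle is 20 mm thick, its tip 60 mm above this point, the last 10 mm tapering to 10 mm.
- holder_b_seat (a point): the same point on a second, identical holder, whose spindle is taken by the used roll.
- used_roll: part-used roll, 48 mm outside diameter, 32 mm high, lying flat on the second holder's spindle; origin at its centre. To be left there.
- part_roll: part-used roll, 44 mm outside diameter, 32 mm wide, standing on edge in the carton; origin at its centre, own y along its bore. To be left there.
- spent_core: bare brown cardboard core, 32 mm outside diameter, 32 mm wide, standing on edge in the carton; origin at its centre, own y along its bore. To be left there.
- stapler: black desk stapler, 135 x 36 mm, about 60 mm high; origin under its centre, long side along x.
- date_stamp: dark wooden hand stamp, foot 62 x 30 mm, knob handle 75 mm high; origin under its centre.

How it is judged:
By the outcome, as a careful person would: the job done as asked, in the order asked, and still so for the second after the job is handed in, with the robot touching nothing.
It also fails if it takes over 56 s, if anything falls off the work surface, if the arm or the gripper's body presses on something with over 40 N, if the wrist force passes 120 N, or if a joint passes its speed limit or range.

## Working session

There is one attempt and no reset: what is moved stays moved. The work goes in short steps, Python scripts to look and compute and a tool call to move; the robot and the scene stay as the last step left them, time stands still between calls to the robot, and variables do not carry over. Pictures are saved under pics/ and viewed, and the job is handed in when it is done.

Besides the shell and the picture viewer there is one more tool, called after "Emit:" in YAML: its name, and indented under it one key for each argument. apply_moves: Moves the arm, as the interface text tells. Its arguments: {"type":"object","properties":{"moves":{"type":"array","items":{"type":"array"}},"squeeze":{"type":"number"}},"required":["moves"]}

```bash
mkdir -p pics
cat > h.py <<'E'
import numpy as np, cv2
from workcell import env
from scipy.spatial.transform import Rotation as R
def snap(name,fn):
    s=env.get_state(); c=env.read_camera(name)
    cv2.imwrite(f'pics/{fn}.png',c['pixels'][:,:,::-1])
    if name=='wrist':
        T=np.eye(4);q=s['orientation'];T[:3,:3]=R.from_quat([q[1],q[2],q[3],q[0]]).as_matrix();T[:3,3]=s['tcp_pos']
        M=T@np.array(c['hand_eye'])
    else: M=np.array(c['world_from_camera'])
    f=210/np.tan(np.radians(c['fov_y']/2))
    np.savez(f'pics/{fn}.npz',M=M,f=f,cx=c['cx'],cy=c['cy'])
    return c
def ray(fn,u,v,z):
    d=np.load(f'pics/{fn}.npz');M=d['M']
    r=M[:3,:3]@np.array([(u-d['cx'])/d['f'],(v-d['cy'])/d['f'],1]);o=M[:3,3]
    return o+r*(z-o[2])/r[2]
def proj(fn,p):
    d=np.load(f'pics/{fn}.npz');M=np.linalg.inv(d['M']);q=M[:3,:3]@np.array(p)+M[:3,3]
    return q[0]/q[2]*d['f']+d['cx'],q[1]/q[2]*d['f']+d['cy']
E
python3 - <<'E'
from h import *
np.set_printoptions(precision=4,suppress=True)
for n in ['scene','side','wrist']:
    c=snap(n,n+'0'); d=np.load(f'pics/{n}0.npz'); print(n,d['M'],d['f'],d['cx'],d['cy'],[k for k in c])
print(env.get_state())
E
```

```text
scene [[ 0.8081  0.3606 -0.4658  1.0207]
 [ 0.5889 -0.5148  0.623  -0.7261]
 [-0.0152 -0.7778 -0.6284  0.7141]
 [ 0.      0.      0.      1.    ]] 404.2135742667281 277.377270990641 200.5054629832297 ['pixels', 'fov_y', 'cx', 'cy', 'world_from_camera']
side [[-0.8948 -0.288   0.3411  0.2395]
 [-0.4458  0.5378 -0.7155  0.6023]
 [ 0.0226 -0.7923 -0.6097  0.6423]
 [ 0.      0.      0.      1.    ]] 437.6182436791683 278.66336120899996 207.34280794453556 ['pixels', 'fov_y', 'cx', 'cy', 'world_from_camera']
wrist [[ 0.2707  0.9249  0.267   0.0878]
 [ 0.9627 -0.2599 -0.0755  0.5713]
 [-0.0004  0.2774 -0.9607  0.3724]
 [ 0.      0.      0.      1.    ]] 356.08294495640575 279.87045542665277 210.85309004208077 ['pixels', 'fov_y', 'cx', 'cy', 'hand_eye']
{'clock': 0.15, 'joint_pos': array([ 1.1574,  0.3138,  0.0453,  1.3036, -0.    ,  1.4312]), 'qvel': array([-0.0015, -0.0032,  0.0041,  0.0006,  0.0004, -0.    ]), 'tau': array([  0.0015, -48.1066,  29.8816,   0.0139,  -0.0002,   0.    ]), 'tcp_pos': array([0.1553, 0.5532, 0.2306]), 'orientation': array([ 0.0003,  0.797 ,  0.604 , -0.0006]), 'wrist_force': array([-0.536 , -0.1708, -0.4793]), 'ft_torque': array([-0.0429,  0.0655, -0.0424]), 'finger_gap': 0.08560861820634066}
```

View pics/scene0.png

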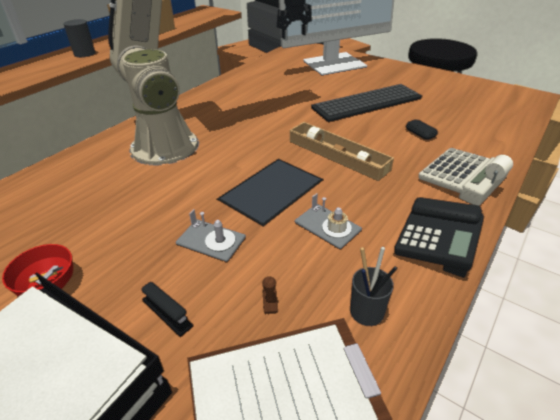

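View pics/side0.png

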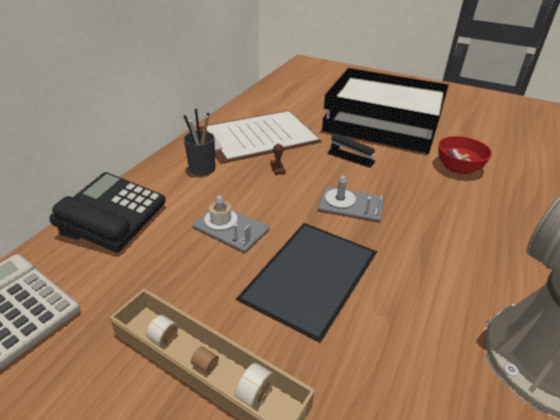

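View pics/wrist0.png

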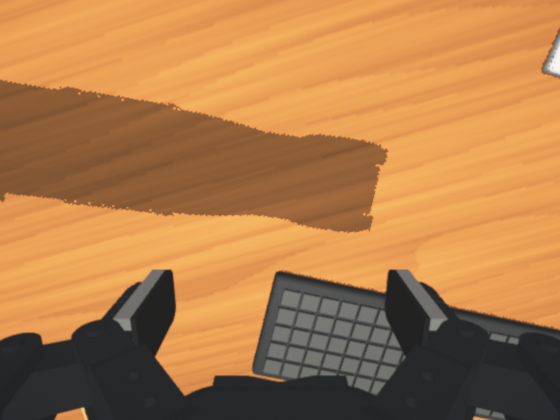

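Side view: fresh roll at (253,385) is the largest one, at the robot's end of the carton. The spent core is at (204,360) and the part roll at (162,330). The empty holder is at about (350,203) and the pad is central. I'll enlarge these to pick corners.

Run:
```python
import cv2
a=cv2.imread('pics/side0.png')
cv2.imwrite('pics/z1.png',cv2.resize(a[285:420,100:320],(792,486),interpolation=cv2.INTER_CUBIC))
cv2.imwrite('pics/z2.png',cv2.resize(a[160:340,230:400],(566,600),interpolation=cv2.INTER_CUBIC))
b=cv2.imread('pics/scene0.png')
cv2.imwrite('pics/z3.png',cv2.resize(b[115:265,165:400],(799,510),interpolation=cv2.INTER_CUBIC))
```

```text
(no output)
```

View pics/z1.png

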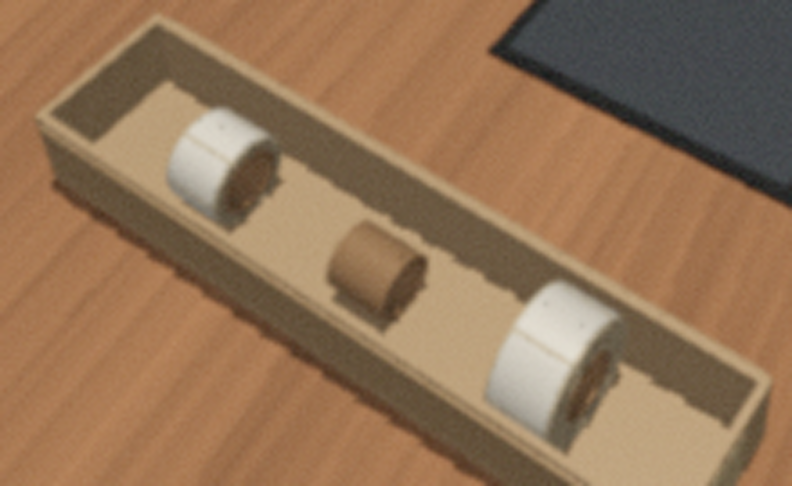

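View pics/z2.png

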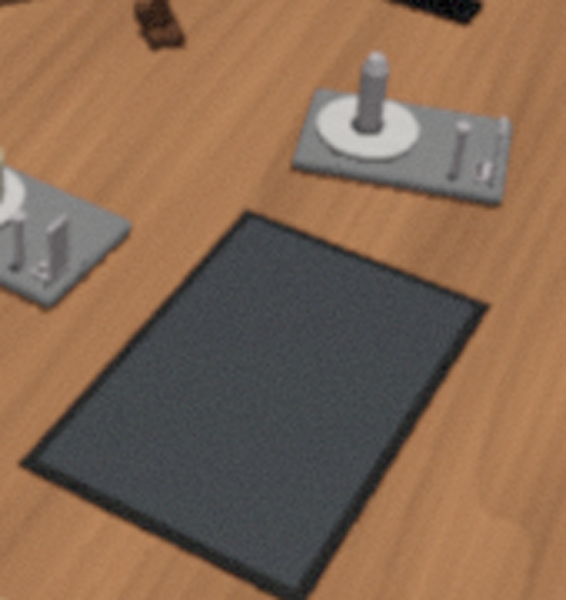

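View pics/z3.png

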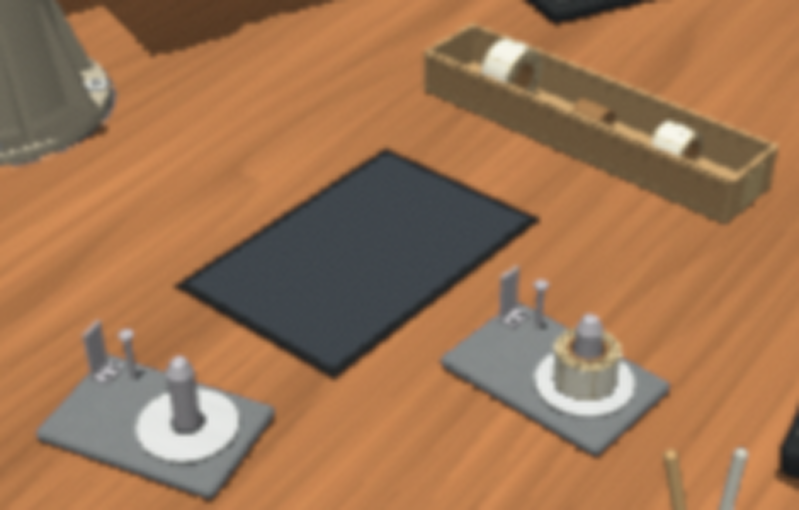

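Run:
```python
from h import *
np.set_printoptions(precision=4,suppress=True)
S=lambda u,v,s,ox,oy:(u/s+ox,v/s+oy)
def go(t,fn,L,z):
    P=[]
    for u,v in L:
        p=ray(fn,u,v,z);P.append(p);print(t,fn,p)
    P=np.array(P);print('   edges',np.linalg.norm(np.diff(P,axis=0),axis=1),'mean',P.mean(0))
a=lambda L:[S(u,v,3.6,100,285) for u,v in L]
b=lambda L:[S(u,v,3.333,230,160) for u,v in L]
c=lambda L:[S(u,v,3.4,165,115) for u,v in L]
go('carton','side0',a([(40,120),(157,17),(768,380)]),.046)
go('carton','scene0',c([(427,52),(475,27),(775,148),(728,190)]),.046)
go('pad','side0',b([(250,212),(488,305),(300,598),(24,462)]),.003)
go('pad','scene0',c([(388,150),(538,219),(335,375),(180,285)]),.003)
go('base','scene0',c([(90,350),(273,412),(212,492),(40,436)]),.012)
go('base','side0',b([(316,90),(510,120),(499,200),(294,165)]),.012)
go('disc','side0',b([(368,127)]),.018)
go('disc','scene0',c([(187,425)]),.018)
go('tip','side0',b([(376,55)]),.078)
go('tip','scene0',c([(180,359)]),.078)
go('rolltop','side0',a([(557,282),(622,320),(525,340),(590,370)]),.064)
go('rolltop','scene0',c([(507,42),(530,50)]),.064)
```

```text
carton side0 [0.6839 0.305  0.046 ]
carton side0 [0.6779 0.2311 0.046 ]
carton side0 [0.3344 0.2686 0.046 ]
   edges [0.0742 0.3455] mean [0.5654 0.2682 0.046 ]
carton scene0 [0.3414 0.264  0.046 ]
carton scene0 [0.3523 0.3337 0.046 ]
carton scene0 [0.6912 0.2966 0.046 ]
carton scene0 [0.6852 0.2136 0.046 ]
   edges [0.0706 0.3409 0.0832] mean [0.5175 0.277  0.046 ]
pad side0 [ 0.5166 -0.1219  0.003 ]
pad side0 [ 0.3442 -0.1083  0.003 ]
pad side0 [0.3675 0.1527 0.003 ]
pad side0 [0.5404 0.1406 0.003 ]
   edges [0.173  0.2621 0.1733] mean [0.4422 0.0158 0.003 ]
pad scene0 [0.3738 0.1528 0.003 ]
pad scene0 [0.5467 0.1385 0.003 ]
pad scene0 [ 0.5245 -0.1247  0.003 ]
pad scene0 [ 0.3516 -0.1113  0.003 ]
   edges [0.1735 0.2641 0.1735] mean [0.4492 0.0138 0.003 ]
base scene0 [ 0.3577 -0.2191  0.012 ]
base scene0 [ 0.5181 -0.1904  0.012 ]
base scene0 [ 0.5343 -0.2759  0.012 ]
base scene0 [ 0.3961 -0.3069  0.012 ]
   edges [0.1629 0.087  0.1416] mean [ 0.4515 -0.2481  0.012 ]
base side0 [ 0.5269 -0.268   0.012 ]
base side0 [ 0.3854 -0.3002  0.012 ]
base side0 [ 0.3662 -0.2045  0.012 ]
base side0 [ 0.5062 -0.1741  0.012 ]
   edges [0.1451 0.0977 0.1433] mean [ 0.4462 -0.2367  0.012 ]
disc side0 [ 0.4733 -0.2339  0.018 ]
   edges [] mean [ 0.4733 -0.2339  0.018 ]
disc scene0 [ 0.4802 -0.2412  0.018 ]
   edges [] mean [ 0.4802 -0.2412  0.018 ]
tip side0 [ 0.4754 -0.2371  0.078 ]
   edges [] mean [ 0.4754 -0.2371  0.078 ]
tip scene0 [ 0.4784 -0.2373  0.078 ]
   edges [] mean [ 0.4784 -0.2373  0.078 ]
rolltop side0 [0.4255 0.2789 0.064 ]
rolltop side0 [0.394  0.2819 0.064 ]
rolltop side0 [0.4243 0.3074 0.064 ]
rolltop side0 [0.3953 0.3068 0.064 ]
   edges [0.0317 0.0396 0.029 ] mean [0.4098 0.2938 0.064 ]
rolltop scene0 [0.4123 0.2973 0.064 ]
rolltop scene0 [0.4388 0.2964 0.064 ]
   edges [0.0265] mean [0.4255 0.2968 0.064 ]
```

Sizes check within about 4%. The roll is near (0.416, 0.296), the carton runs along −6°, and the holder seat is near (0.477, −0.238) with yaw about +12.6°. I'll move above the roll, turn the jaw to the carton axis, and look with the wrist camera.

Emit:
apply_moves:
  moves:
    - [[-2, 3.6, 0.3], 9, 1]
    - [[-4, 7.2, 0.6], 18, 1]
    - [[-6, 10.8, 0.9], 27, 1]
    - [[-8, 14.4, 1.2], 36, 1]
    - [[-10, 18, 1.6], 45, 1]
    - [[-12, 21.6, 2], 54, 1]
    - [[-14, 25.2, 2.4], 63, 1]
    - [[-16, 28.8, 2.7], 72, 1]
    - [[-17.7, 32.1, 3], 80.5, 1]
    - [[-17.7, 32.1, 3], 80.5, 1]
  squeeze: 40

```text
clock: 1.4
tcp_pos: [0.418, 0.2948, 0.2007]
orientation: [0.0, 0.998, -0.056, -0.0]
wrist_force: [-0.2, -0.2, -0.1]
finger_gap: 0.0857
```

Run:
```python
from h import *
snap('wrist','w1');s=env.get_state();print(s['clock'],s['tcp_pos'],s['orientation'],s['joint_pos'])
print(proj('w1',[.416,.296,.064]))
```

```text
1.45 [0.41701289 0.29560835 0.20087478] [ 7.65203481e-05  9.98507049e-01 -5.46204841e-02 -5.19165705e-04] [ 4.59277617e-01  2.02315172e-01 -1.75919096e-01  1.19354149e+00
  3.77171779e-04  2.13936913e+00]
(np.float64(276.71206122696486), np.float64(196.733665479927))
```

View pics/w1.png

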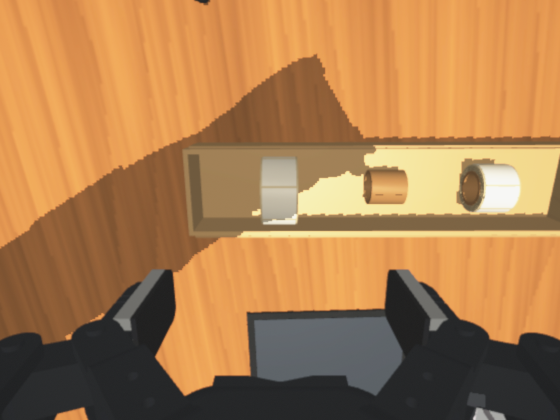

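Wrist view: the fresh roll is at cols 261–298, rows 155–224, well aligned with the jaw (the carton's edges are horizontal). Next I'll measure its centre.

Run:
```python
from h import *
np.set_printoptions(precision=4,suppress=True)
a=cv2.imread('pics/w1.png');cv2.imwrite('pics/z4.png',cv2.resize(a[135:250,180:400],(792,414),interpolation=cv2.INTER_CUBIC))
for u,v in [(262,188),(297.5,188)]: print(ray('w1',u,v,.064))
# silhouette: fit y by projecting circle
d=np.load('pics/w1.npz')
for cy in (.290,.293,.296,.299,.302):
    t=np.linspace(0,2*np.pi,100);P=np.array([proj('w1',[.417,cy+.03*np.cos(q),.034+.03*np.sin(q)]) for q in t]);print(cy,P[:,1].min(),P[:,1].max())
# carton top edges
for u,v in [(190,147),(545,146),(190,234.5),(545,234.5)]: print(ray('w1',u,v,.046))
```

```text
[0.4051 0.3045 0.064 ]
[0.4333 0.3013 0.064 ]
0.29 161.27030592455964 228.60345297181067
0.293 157.8670440642233 225.40365042770415
0.296 154.4457030681881 222.19327874574367
0.299 151.00613849019223 218.97918139124755
0.302 147.54820434109502 215.74815645726343
[0.3491 0.3415 0.046 ]
[0.6398 0.3096 0.046 ]
[0.3352 0.2661 0.046 ]
[0.647 0.231 0.046]
```

View pics/z4.png

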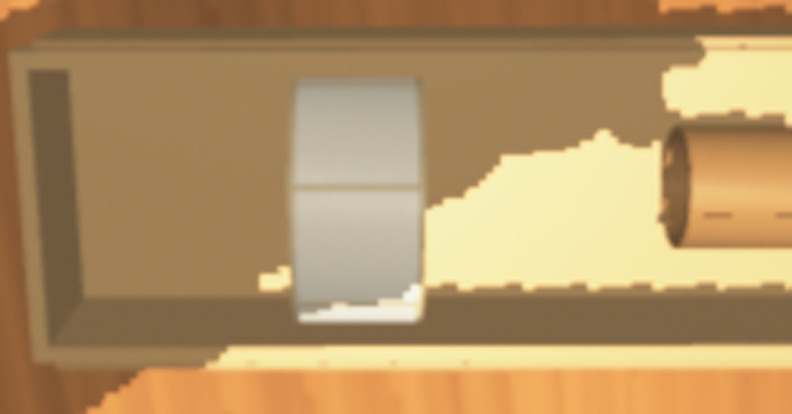

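Emit:
apply_moves:
  moves:
    - [[0.1, 0.05, 3], 0, 1]
    - [[0.2, 0.1, 7], 0, 1]
    - [[0.2, 0.1, 11], 0, 1]
    - [[0.2, 0.1, 14.5], 0, 1]
    - [[0.2, 0.1, 16.7], 0, 1]
    - [[0.2, 0.1, 17.7], 0, 1]
    - [[0.2, 0.1, 17.7], 0, 0.8]
    - [[0.2, 0.1, 17.7], 0, 0.3]
    - [[0.2, 0.1, 17.7], 0, 0.2]
    - [[0.2, 0.1, 17.7], 0, 0.2]
  squeeze: 40

```text
clock: 2.7
tcp_pos: [0.4193, 0.2957, 0.0253]
orientation: [-0.001, 0.999, -0.054, 0.001]
wrist_force: [-0.5, 0.4, 3.9]
finger_gap: 0.0313
```

Run:
```python
from h import *
snap('wrist','w2');s=env.get_state();print(s['clock'],s['tcp_pos'],s['wrist_force'],s['finger_gap'])
```

```text
2.75 [0.41934072 0.29567368 0.02529502] [-0.06983601  0.33684209  4.6409841 ] 0.03150880986679007
```

View pics/w2.png

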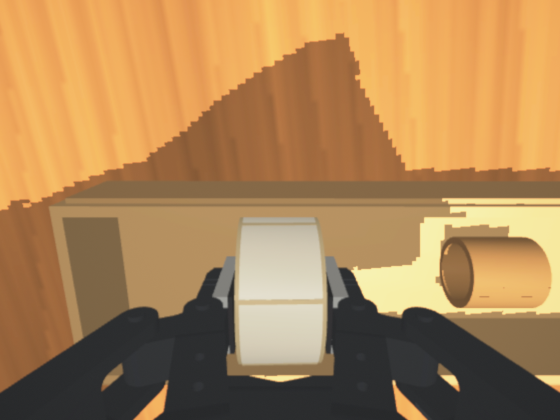

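Emit:
apply_moves:
  moves:
    - [[0, 0, -3], 0, 0.2]
    - [[0, 0, -7], 0, 0.2]
    - [[0.3, 3, -9], 0, 0.2]
    - [[0.8, 8, -9], 0, 0.2]
    - [[1.3, 14, -9], 0, 0.2]
    - [[1.8, 20, -9], 0, 0.2]
    - [[2.4, 25, -8], 0, 0.2]
    - [[2.5, 27.4, -5], 0, 0.2]
    - [[2.5, 27.4, -2], 0, 0.2]
    - [[2.5, 27.4, -1], 0, 0.2]

```text
clock: 4.0
tcp_pos: [0.4123, 0.0198, 0.0329]
orientation: [-0.0, 0.999, -0.055, -0.002]
wrist_force: [-1.0, 0.2, -0.4]
finger_gap: 0.0314
```

Run:
```python
from h import *
snap('side','s3');s=env.get_state();print(s['clock'],s['tcp_pos'],s['orientation'],s['wrist_force'],s['finger_gap'])
a=cv2.imread('pics/s3.png');cv2.imwrite('pics/z5.png',cv2.resize(a[180:360,200:440],(800,600),interpolation=cv2.INTER_CUBIC))
```

```text
4.05 [0.41236849 0.02017478 0.03262692] [-1.96011356e-04  9.98529465e-01 -5.41879781e-02 -1.59116769e-03] [-0.3427668  -0.14175943 -1.45864719] 0.031902345718815873
```

View pics/z5.png

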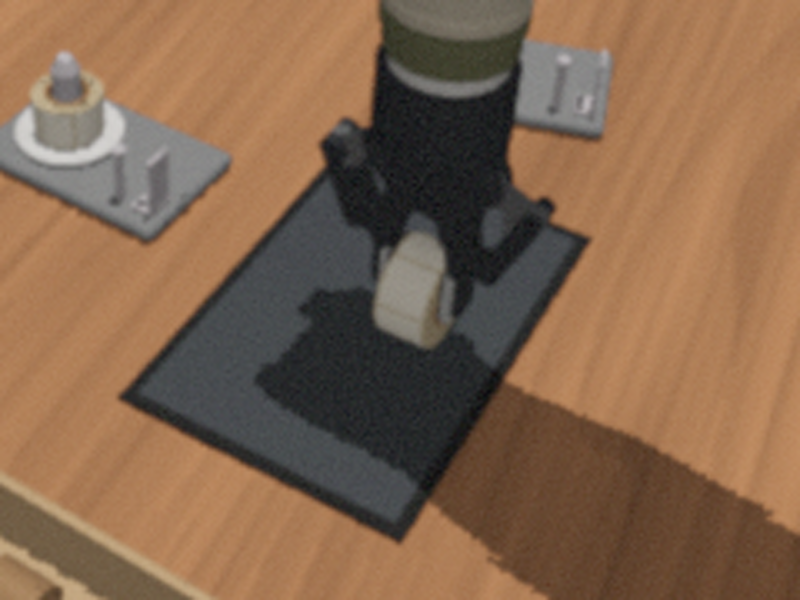

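Roll held firmly, about 8 mm above the pad. Lowering to contact.

Emit:
apply_moves:
  moves:
    - [[0, 0, 0.2], 0, 0.2]
    - [[0, 0, 0.4], 0, 0.2]
    - [[0, 0, 0.5], 0, 0.2]
    - [[0, 0, 0.6], 0, 0.2]
    - [[0, 0, 0.7], 0, 0.2]
    - [[0, 0, 0.75], 0, 0.2]
    - [[0, 0, 0.8], 0, 0.2]
    - [[0, 0, 0.85], 0, 0.2]
    - [[0, 0, 0.9], 0, 0.2]
    - [[0, 0, 0.9], 0, 0.2]

```text
clock: 5.3
tcp_pos: [0.4138, 0.0201, 0.0252]
orientation: [-0.0, 0.999, -0.054, -0.0]
wrist_force: [-0.2, 0.3, -0.7]
finger_gap: 0.0319
```

Emit:
apply_moves:
  moves:
    - [[0, 0, 0.05], 0, 0.2]
    - [[0, 0, 0.05], 0, 0.2]
    - [[0, 0, 0.1], 0, 0.2]
    - [[0, 0, 0.1], 0, 0.2]
    - [[0, 0, 0.15], 0, 0.2]
    - [[0, 0, 0.15], 0, 0.2]
    - [[0, 0, 0.2], 0, 0.2]
    - [[0, 0, 0.2], 0, 0.2]
    - [[0, 0, 0.2], 0, 0.2]
    - [[0, 0, 0.2], 0, 0.2]

```text
clock: 6.55
tcp_pos: [0.414, 0.0201, 0.0242]
orientation: [0.0, 0.999, -0.054, 0.0]
wrist_force: [-3.4, 1.3, 12.2]
finger_gap: 0.032
```

Emit:
apply_moves:
  moves:
    - [[0, 0, -0.1], 0, 0.2]
    - [[0, 0, -0.1], 0, 0.4]
    - [[0, 0, -0.1], 0, 0.56]
    - [[0, 0, -0.1], 0, 0.56]
    - [[0, 0, -0.1], 0, 0.56]
    - [[0, 0, -0.5], 0, 0.56]
    - [[0, 0, -1], 0, 0.56]
    - [[0, 0, -1.5], 0, 0.56]
    - [[0, 0, -1.5], 0, 0.56]
    - [[0, 0, -1.5], 0, 0.56]

```text
clock: 7.8
tcp_pos: [0.4139, 0.0201, 0.0384]
orientation: [-0.0, 0.999, -0.054, 0.0]
wrist_force: [-0.5, 0.1, 0.4]
finger_gap: 0.0476
```

```bash
cat > look.py <<'E'
from h import *
import sys
n=sys.argv[1]
snap('side','s'+n);s=env.get_state();print(s['clock'],s['tcp_pos'],s['orientation'],s['wrist_force'],s['finger_gap'])
snap('wrist','w'+n)
a=cv2.imread(f'pics/s{n}.png')[200:340,240:400];b=cv2.imread(f'pics/w{n}.png')
a=cv2.resize(a,(400,350),interpolation=cv2.INTER_CUBIC);b=cv2.resize(b,(400,300));b=cv2.copyMakeBorder(b,0,50,0,0,cv2.BORDER_CONSTANT)
cv2.imwrite(f'pics/c{n}.png',np.hstack([a,b]))
E
python3 look.py 4
```

```text
7.85 [0.41378957 0.02013404 0.03823545] [-4.80131521e-05  9.98541880e-01 -5.39824959e-02 -3.65377796e-05] [-1.226345   -0.13328188 -0.95628927] 0.04800813012354587
```

View pics/c4.png

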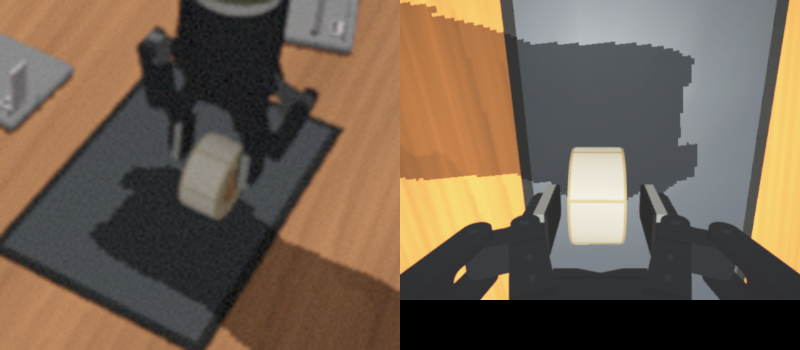

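Run:
```python
from h import *
for off in (-.003,0,.003):
    P=np.array([proj('w4',[.414-off*.1,.0201+off+.03*np.cos(q),.033+.03*np.sin(q)]) for q in np.linspace(0,6.28,100)])
    print(off,P[:,0].mean(),P[:,1].min(),P[:,1].max())
a=cv2.imread('pics/w4.png');cv2.imwrite('pics/z6.png',cv2.resize(a[190:360,200:360],(564,600)))
```

```text
-0.003 280.55477098438047 208.7043923370204 344.93736200462297
0 279.1520876995414 202.38242415223647 338.9426919901241
0.003 277.73455208665115 195.99565617791743 332.9170988960409
```

View pics/z6.png

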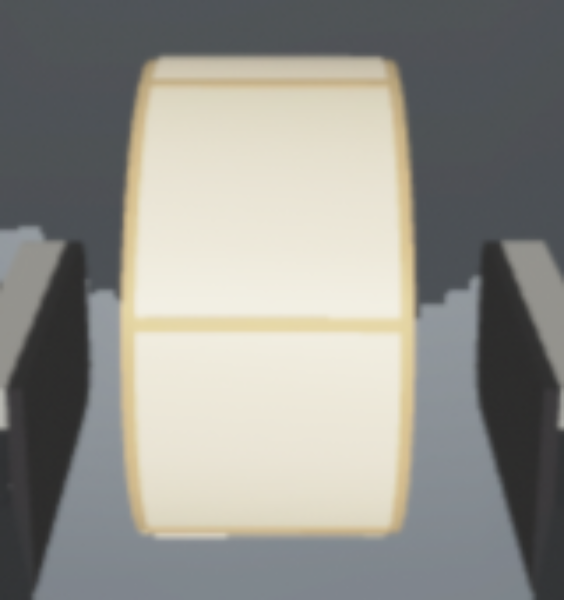

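The roll stands free, about 1.6 mm towards tool +y from the pads' centre. I'll correct that and push with the −x finger to start the tip.

Emit:
apply_moves:
  moves:
    - [[0.3, 0.15, 0], 0, 0.56]
    - [[0.6, 0.15, 0], 0, 0.56]
    - [[0.8, 0.15, 0], 0, 0.56]
    - [[1.0, 0.15, 0], 0, 0.56]
    - [[1.2, 0.15, 0], 0, 0.56]
    - [[1.4, 0.15, 0], 0, 0.56]
    - [[1.6, 0.15, 0], 0, 0.56]
    - [[1.8, 0.15, 0], 0, 0.56]
    - [[1.9, 0.15, 0], 0, 0.56]
    - [[1.9, 0.15, 0], 0, 0.56]

```text
clock: 9.15
tcp_pos: [0.4327, 0.0166, 0.0383]
orientation: [-0.0, 0.999, -0.054, 0.0]
wrist_force: [0.2, -0.6, 0.6]
finger_gap: 0.0479
```

```bash
python3 look.py 5
```

```text
9.2 [0.43259603 0.01659083 0.03826643] [-4.89857275e-05  9.98543402e-01 -5.39543491e-02 -2.30889729e-05] [0.1219803  0.09816354 0.87094984] 0.047585483940680115
```

View pics/c5.png

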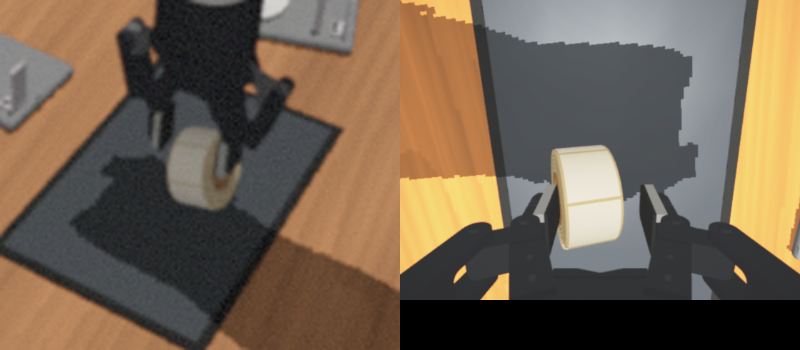

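Run:
```python
from h import *
a=cv2.imread('pics/w5.png')[180:370,180:360];b=cv2.imread('pics/s5.png')[235:300,285:350]
cv2.imwrite('pics/z7.png',np.hstack([cv2.resize(a,(380,400)),cv2.resize(b,(400,400),interpolation=cv2.INTER_CUBIC)]))
```

```text
(no output)
```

View pics/z7.png

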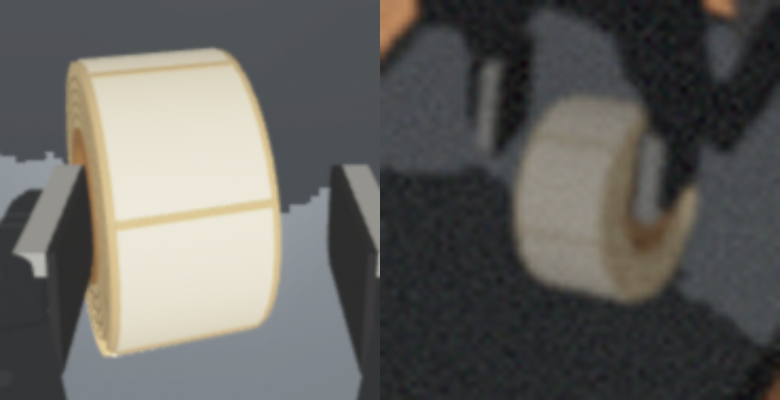

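The roll is tilting (about 15°) and has yawed about 9°, with the finger bearing near the bore's upper edge. I'll narrow the jaws so the front finger catches it, then push on slowly.

Emit:
apply_moves:
  moves:
    - [[0.05, 0, 0], 0, 0.54]
    - [[0.1, 0, 0], 0, 0.52]
    - [[0.2, 0, 0], 0, 0.51]
    - [[0.3, 0, 0], 0, 0.51]
    - [[0.4, 0, 0], 0, 0.51]
    - [[0.5, 0, 0], 0, 0.51]
    - [[0.6, 0, 0], 0, 0.51]
    - [[0.7, 0, 0], 0, 0.51]
    - [[0.8, 0, 0], 0, 0.51]
    - [[0.8, 0, 0], 0, 0.51]

```text
clock: 10.5
tcp_pos: [0.4407, 0.0157, 0.0383]
orientation: [-0.0, 0.999, -0.054, 0.0]
wrist_force: [0.2, 0.5, 0.6]
finger_gap: 0.0434
```

```bash
python3 look.py 6;python3 - <<'E'
from h import *
a=cv2.imread('pics/w6.png')[180:370,180:360];b=cv2.imread('pics/s6.png')[225:300,275:350]
cv2.imwrite('pics/z8.png',np.hstack([cv2.resize(a,(380,400)),cv2.resize(b,(400,400),interpolation=cv2.INTER_CUBIC)]))
E
```

```text
10.55 [0.4406324  0.01570502 0.03828673] [-3.64791928e-05  9.98542275e-01 -5.39752072e-02  3.06448142e-05] [-0.79340635 -0.23181311 -0.80327674] 0.04367607111271618
```

View pics/z8.png

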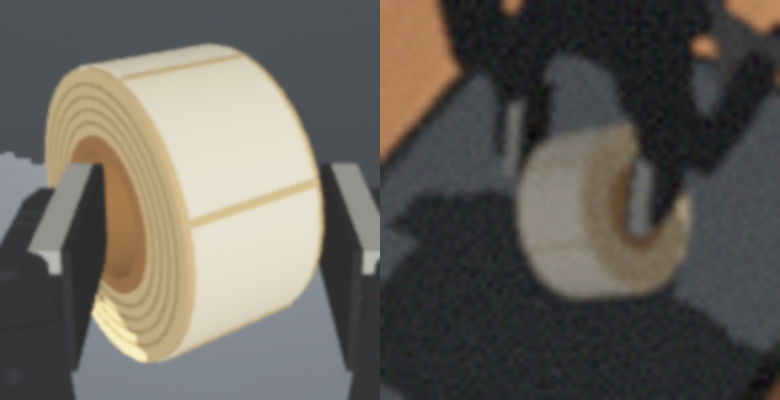

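Emit:
apply_moves:
  moves:
    - [[0.1, 0, 0], 0, 0.51]
    - [[0.2, 0, 0], 0, 0.51]
    - [[0.3, 0, 0], 0, 0.51]
    - [[0.4, 0, 0], 0, 0.51]
    - [[0.5, 0, 0], 0, 0.51]
    - [[0.5, 0, 0], 0, 0.51]
    - [[0.5, 0, 0], 0, 0.51]
    - [[0.5, 0, 0], 0, 0.51]
    - [[0.5, 0, 0], 0, 0.51]
    - [[0.5, 0, 0], 0, 0.51]

```text
clock: 11.85
tcp_pos: [0.4456, 0.0152, 0.0383]
orientation: [-0.0, 0.999, -0.054, 0.0]
wrist_force: [-0.2, 0.5, 0.4]
finger_gap: 0.0438
```

```bash
cat > look2.py <<'E'
from h import *
import sys,subprocess
n=sys.argv[1]
snap('side','s'+n);s=env.get_state();print(s['clock'],s['tcp_pos'],s['wrist_force'],s['finger_gap'])
snap('wrist','w'+n);snap('scene','q'+n)
a=cv2.imread(f'pics/w{n}.png')[160:370,150:410];b=cv2.imread(f'pics/s{n}.png')[225:300,275:350];c=cv2.imread(f'pics/q{n}.png')[160:220,240:300]
f=lambda i,w:cv2.resize(i,(w,300),interpolation=cv2.INTER_CUBIC)
cv2.imwrite(f'pics/z{n}_.png',np.vstack([np.hstack([f(b,300),f(c,300)]),np.hstack([f(a,371),np.zeros((300,229,3),np.uint8)])]))
E
python3 look2.py 7
```

```text
11.9 [0.44558959 0.01517439 0.03831392] [ 1.04830854 -0.08854264 -0.14779065] 0.043575368054476774
```

View pics/z7_.png

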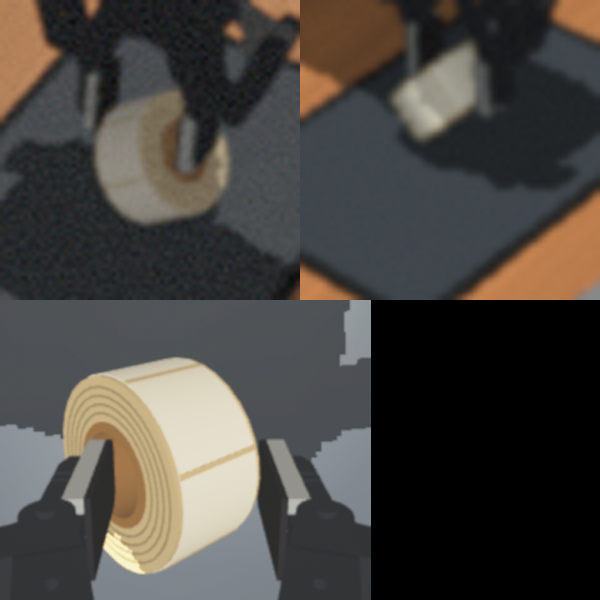

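The roll leans forward on the front finger at about 38°. Next I'll open the jaws while moving back and down, so the front finger stays put and the rear one leaves the bore.

Emit:
apply_moves:
  moves:
    - [[-0.2, 0, 0.1], 0, 0.57]
    - [[-0.4, 0, 0.25], 0, 0.63]
    - [[-0.7, 0, 0.4], 0, 0.7]
    - [[-1.0, 0, 0.55], 0, 0.77]
    - [[-1.3, 0, 0.75], 0, 0.84]
    - [[-1.55, 0, 0.95], 0, 0.91]
    - [[-1.8, 0, 1.1], 0, 0.98]
    - [[-1.8, 0, 1.2], 0, 1]
    - [[-1.8, 0, 1.3], 0, 1]
    - [[-1.8, 0, 1.3], 0, 1]

```text
clock: 13.25
tcp_pos: [0.4277, 0.0171, 0.0252]
orientation: [-0.0, 0.999, -0.054, -0.0]
wrist_force: [0.1, -0.7, -0.6]
finger_gap: 0.0857
```

```bash
python3 look2.py 8
```

```text
13.3 [0.42767383 0.01712679 0.02525516] [-0.15467065 -0.85027306 -0.22113977] 0.08540413530749624
```

View pics/z8_.png

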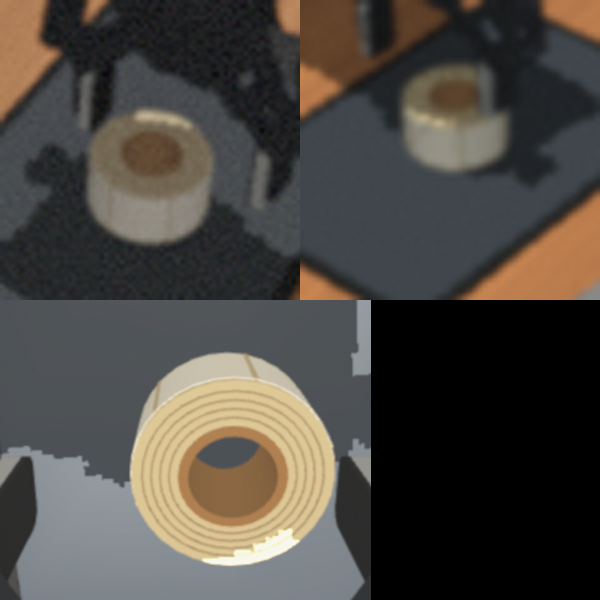

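The roll now lies flat on the pad between the open fingers. I'll locate its centre.

```bash
cat > ring.py <<'E'
from h import *
np.set_printoptions(precision=4,suppress=True)
def ell(fn,pts,z):
    P=np.array([ray(fn,u,v,z)[:2] for u,v in pts])
    A=np.c_[2*P,np.ones(len(P))];x=np.linalg.lstsq(A,(P**2).sum(1),rcond=None)[0]
    r=np.sqrt(x[2]+x[0]**2+x[1]**2);return x[:2],r,np.abs(np.linalg.norm(P-x[:2],axis=1)-r).max()
E
python3 - <<'E'
from ring import *
K=lambda L:[(150+x*260/371,160+(y-300)*.7) for x,y in L]
print(ell('w8',K([(131,470),(335,470),(233,378),(233,566),(160,407),(306,407),(160,541)]),.035))
print(ell('w8',K([(178,477),(288,477),(233,426),(233,527)]),.035))
K2=lambda L:[(275+x/4,225+y/4) for x,y in L]
print(ell('s8',K2([(89,160),(213,160),(151,113),(151,206)]),.035))
K3=lambda L:[(240+x/5,160+y/5) for x,y in L]
print(ell('q8',K3([(104,95),(208,95)]+[(156,65),(156,123)]),.035))
E
```

```text
(array([0.4415, 0.0156]), np.float64(0.02956048842309819), np.float64(0.0004340072620549022))
(array([0.4417, 0.0154]), np.float64(0.015940825493119735), np.float64(0.00011741517953468492))
(array([0.4391, 0.0218]), np.float64(0.031102318854280664), np.float64(0.0007942013746220014))
(array([0.4442, 0.0175]), np.float64(0.029101557468385685), np.float64(0.0007960220163070846))
```

Emit:
apply_moves:
  moves:
    - [[0.5, 0, 0], 0, 1]
    - [[1.0, 0, 0], 0, 1]
    - [[1.4, 0, 0], 0, 1]
    - [[1.4, 0, 0.5], 0, 1]
    - [[1.4, 0, 1.2], 0, 1]
    - [[1.4, 0, 1.8], 0, 1]
    - [[1.4, 0, 2.1], 0, 1]
    - [[1.4, 0, 2.1], 0, 0.8]
    - [[1.4, 0, 2.1], 0, 0.6]
    - [[1.4, 0, 2.1], 0, 0.55]
  squeeze: 40

```text
clock: 14.65
tcp_pos: [0.4418, 0.0156, 0.0045]
orientation: [-0.0, 0.999, -0.054, 0.0]
wrist_force: [-0.4, 1.1, 1.1]
finger_gap: 0.0588
```

```bash
python3 look2.py 9; python3 -c "
from h import *
s=env.get_state();print(s['joint_pos'])"
```

```text
14.7 [0.44181576 0.01557245 0.00450543] [ 0.0177503  -0.3714331   0.19700136] 0.058835571185869594
[-1.46739540e-01  2.69300797e-01 -6.36034585e-01  6.64919615e-01
  1.04509124e-04  1.53198990e+00]
```

View pics/z9_.png

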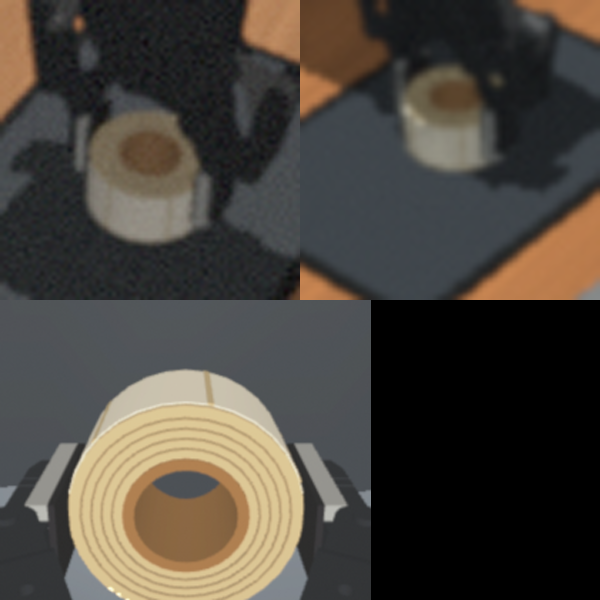

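Grasped round the outside (gap 58.8 mm) and centred on the TCP. I'll lift, carry towards the holder with a 71° turn, and stop 8.5 cm short so the wrist camera sees the spindle.

Emit:
apply_moves:
  moves:
    - [[0, 0, -3], 0, 0.55]
    - [[0, 0, -7], 0, 0.55]
    - [[-0.1, 3, -10], 8, 0.55]
    - [[-0.4, 7, -11], 18, 0.55]
    - [[-0.7, 12, -11], 28, 0.55]
    - [[-1.0, 17, -11], 38, 0.55]
    - [[-1.4, 22, -11], 48, 0.55]
    - [[-1.7, 26, -11], 58, 0.55]
    - [[-1.8, 27.7, -11], 67, 0.55]
    - [[-1.8, 27.7, -11], 71, 0.55]

```text
clock: 16.05
tcp_pos: [0.3934, -0.2594, 0.1141]
orientation: [0.0, 0.78, -0.626, 0.0]
wrist_force: [0.1, -0.2, -0.7]
finger_gap: 0.0589
```

Emit:
apply_moves:
  moves:
    - [[0, 0, 0], 0, 0.55]
    - [[0, 0, 0], 0, 0.55]
    - [[0, 0, 0], 0, 0.55]
    - [[0, 0, 0], 0, 0.55]
    - [[0, 0, 0], 0, 0.55]
    - [[0, 0, 0], 0, 0.55]
    - [[0, 0, 0], 0, 0.55]
    - [[0, 0, 0], 0, 0.55]
    - [[0, 0, 0], 0, 0.55]
    - [[0, 0, 0], 0, 0.55]

```text
clock: 17.3
tcp_pos: [0.3938, -0.2579, 0.1142]
orientation: [-0.0, 0.782, -0.624, -0.0]
wrist_force: [-0.6, 0.9, -0.1]
finger_gap: 0.0589
```

Run:
```python
from h import *
np.set_printoptions(precision=4,suppress=True)
s=env.get_state();print(s['clock'],s['tcp_pos'],s['orientation'],s['wrist_force'],s['finger_gap'],s['joint_pos'],s['qvel'])
snap('wrist','w10')
q=s['orientation'];print(np.degrees(2*np.arctan2(q[2],q[1])))
print(proj('w10',[.477,-.238,.078]),proj('w10',[.477,-.238,.018]))
```

```text
17.3 [ 0.3938 -0.2579  0.1142] [-0.      0.7816 -0.6238 -0.    ] [-0.5676  0.8955 -0.0748] 0.05886229787044227 [-0.7506  0.1858 -0.421   0.9641  0.0001  2.1674] [ 0.0012  0.0023  0.0007  0.0001  0.0007 -0.0005]
-77.18855283053905
(np.float64(275.87078680112074), np.float64(74.83579976704951)) (np.float64(277.00609206435365), np.float64(83.38715250163423))
```

View pics/w10.png

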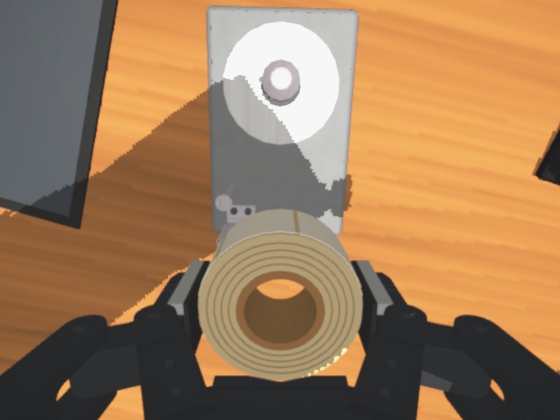

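Run:
```python
from h import *
a=cv2.imread('pics/w10.png')
cv2.imwrite('pics/z10a.png',cv2.resize(a[10:160,200:360],(640,600),interpolation=cv2.INTER_CUBIC))
cv2.imwrite('pics/z10b.png',cv2.resize(a[225:385,190:370],(675,600),interpolation=cv2.INTER_CUBIC))
```

```text
(no output)
```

View pics/z10a.png

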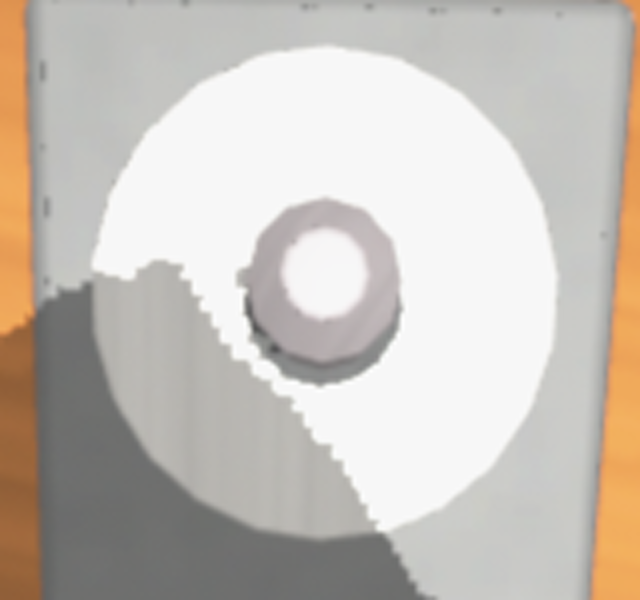

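View pics/z10b.png

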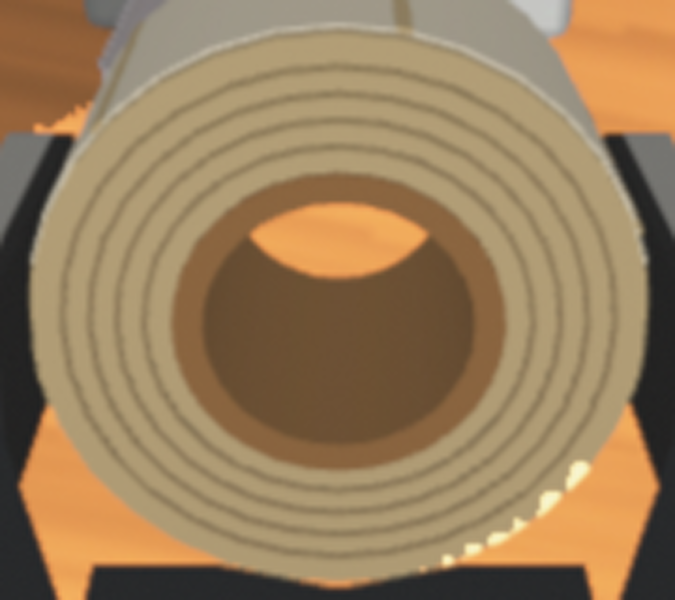

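Run:
```python
from ring import *
A=lambda L:[(200+x/4,10+y/4) for x,y in L]
B=lambda L:[(190+x/3.75,225+y/3.75) for x,y in L]
z=.1142+.0305
print('tip',ell('w10',A([(281,273),(370,273),(325,227),(325,319)]),.078))
print('sh',ell('w10',A([(249,283),(401,283),(325,198),(325,362)]),.068))
print('disc',ell('w10',A([(92,290),(557,290),(325,46),(325,540)]),.018))
bo=ell('w10',B([(203,324),(475,324),(339,202),(339,445)]),z);print('bore',bo)
print('core',ell('w10',B([(173,320),(506,320),(339,172),(339,470)]),z))
print('outer',ell('w10',B([(31,300),(648,300),(339,28),(339,588)]),z))
al=np.radians(-77.19);X=np.array([np.cos(al),np.sin(al)]);Y=np.array([np.sin(al),-np.cos(al)])
for t in [(.4746,-.2379)]: pass
print(X,Y,'roll off tool',X@(bo[0]-[.3938,-.2579]),Y@(bo[0]-[.3938,-.2579]))
```

```text
tip (array([ 0.4761, -0.2409]), np.float64(0.005157711390966247), np.float64(7.542887248739374e-05))
sh (array([ 0.4759, -0.2409]), np.float64(0.009525333851083935), np.float64(7.095473797812807e-05))
disc (array([ 0.476 , -0.2409]), np.float64(0.03676763658588951), np.float64(5.909471299384017e-05))
bore (array([ 0.395 , -0.2588]), np.float64(0.012946974761706793), np.float64(8.207799781851689e-05))
core (array([ 0.3951, -0.2588]), np.float64(0.015855302501482815), np.float64(0.00011265913409109693))
outer (array([ 0.395 , -0.2589]), np.float64(0.029532582712608692), np.float64(0.0004105461746681978))
[ 0.2217 -0.9751] [-0.9751 -0.2217] roll off tool 0.0011597950236820792 -0.0009422911772865777
```

All fitted radii match (tip 5.2, shoulder 9.5, disc 36.8, bore 12.9 mm). Seat at (0.476, −0.241). I'll shift the roll above it and check through the bore.

Emit:
apply_moves:
  moves:
    - [[0, -1.5, 0], 0, 0.55]
    - [[0, -3.5, 0], 0, 0.55]
    - [[0, -5.5, 0], 0, 0.55]
    - [[0, -7.2, 0], 0, 0.55]
    - [[0.05, -8.2, 0.4], 0, 0.55]
    - [[0.05, -8.3, 1], 0, 0.55]
    - [[0.05, -8.3, 1.8], 0, 0.55]
    - [[0.05, -8.3, 2.4], 0, 0.55]
    - [[0.05, -8.3, 2.5], 0, 0.55]
    - [[0.05, -8.3, 2.5], 0, 0.55]

```text
clock: 18.6
tcp_pos: [0.4746, -0.2401, 0.0893]
orientation: [-0.0, 0.781, -0.624, -0.0]
wrist_force: [0.4, 0.6, -0.2]
finger_gap: 0.0587
```

Run:
```python
from h import *
np.set_printoptions(precision=4,suppress=True)
s=env.get_state();print(s['clock'],s['tcp_pos'],s['wrist_force'],s['finger_gap'])
snap('wrist','w11');snap('side','s11');snap('scene','q11')
a=cv2.imread('pics/w11.png')
f=lambda i:cv2.resize(i,(400,400),interpolation=cv2.INTER_CUBIC)
cv2.imwrite('pics/z11.png',np.hstack([f(a[220:400,190:370]),f(cv2.imread('pics/s11.png')[150:230,310:390])]))
cv2.imwrite('pics/z11q.png',f(cv2.imread('pics/q11.png')[180:260,175:255]))
```

```text
18.6 [ 0.4746 -0.2401  0.0893] [ 0.3631  0.5887 -0.2127] 0.05866874442960086
```

View pics/z11.png

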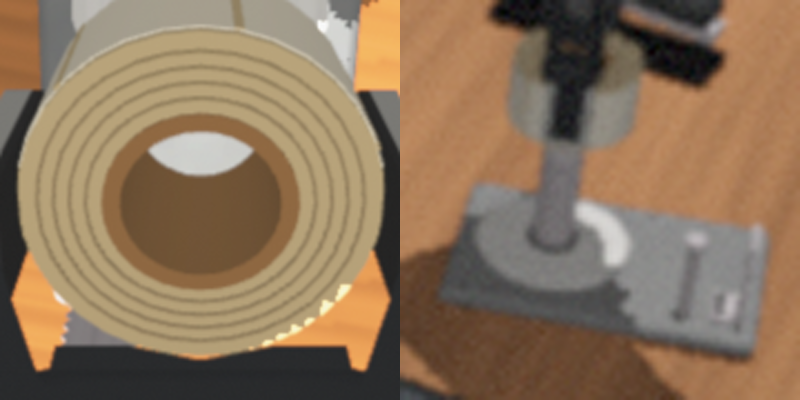

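View pics/z11q.png

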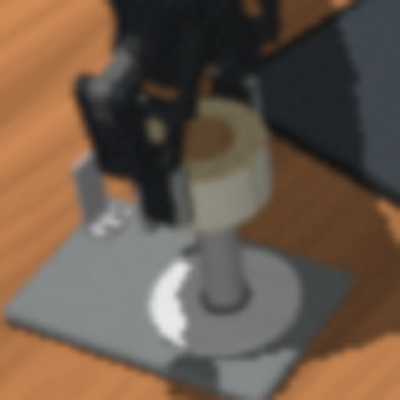

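Run:
```python
from ring import *
S=lambda x,y:(310+(x)/5,150+y/5)
Q=lambda x,y:(175+x/5,180+y/5)
print('side disc', ell('s11',[S(474,240),S(631,240),S(553,192),S(553,290)],.018))
print('side spindle z=.05 pred u', proj('s11',[.476,-.2409,.055]))
# silhouettes edges of roll mid height in side: x 508..640
for c in [(.476,-.2409),(.474,-.2409),(.476,-.239)]:
  for fn,k in(('s11',(310,150)),('q11',(175,180))):
    P=np.array([proj(fn,[c[0]+.03*np.cos(t),c[1]+.03*np.sin(t),z]) for t in np.linspace(0,6.28,60) for z in (.0878,.1198)])
    a=(proj(fn,[*c,.018]))
    print(c,fn,'roll',(P.min(0)-k)*5,(P.max(0)-k)*5,'base',(np.array(a)-k)*5)
print('scene disc', ell('q11',[Q(148,299),Q(301,299),Q(225,243),Q(225,357)],.018))
```

```text
side disc (array([ 0.3006, -0.3277]), np.float64(0.04038050342446167), np.float64(0.0016155653554736985))
side spindle z=.05 pred u (np.float64(342.0496052794729), np.float64(183.73010335544888))
(0.476, -0.2409) s11 roll [103.7257  18.3541] [241.8196 146.5931] base [151.8121 231.4055]
(0.476, -0.2409) q11 roll [129.8422  96.553 ] [267.4004 232.9141] base [219.1373 296.1772]
(0.474, -0.2409) s11 roll [107.7219  19.4044] [246.0121 147.7606] base [155.6905 232.5545]
(0.474, -0.2409) q11 roll [126.7021  95.0305] [264.2118 231.2112] base [216.1269 294.53  ]
(0.476, -0.239) s11 roll [102.261   20.1796] [240.5072 148.6448] base [150.4634 233.4376]
(0.476, -0.239) q11 roll [132.7692  94.4881] [270.0764 230.6162] base [221.7592 293.9592]
scene disc (array([ 0.4792, -0.2404]), np.float64(0.038873329251686455), np.float64(0.001210343406816257))
```

Both fixed cameras agree that roll and spindle axis coincide within about 1 mm. Lowering over the spindle.

Emit:
apply_moves:
  moves:
    - [[0, 0, 0.4], 0, 0.55]
    - [[0, 0, 0.8], 0, 0.55]
    - [[0, 0, 1.2], 0, 0.55]
    - [[0, 0, 1.6], 0, 0.55]
    - [[0, 0, 2.0], 0, 0.55]
    - [[0, 0, 2.4], 0, 0.55]
    - [[0, 0, 2.8], 0, 0.55]
    - [[0, 0, 3.2], 0, 0.55]
    - [[0, 0, 3.5], 0, 0.55]
    - [[0, 0, 3.5], 0, 0.55]

```text
clock: 20.0
tcp_pos: [0.4747, -0.2398, 0.054]
orientation: [-0.0, 0.782, -0.624, -0.0]
wrist_force: [-0.2, 0.1, -1.0]
finger_gap: 0.059
```

Run:
```python
from h import *
np.set_printoptions(precision=4,suppress=True)
s=env.get_state();print(s['clock'],s['tcp_pos'],s['wrist_force'],s['finger_gap'])
snap('wrist','w12')
a=cv2.imread('pics/w12.png')
cv2.imwrite('pics/z12.png',cv2.resize(a[220:400,190:370],(500,500),interpolation=cv2.INTER_CUBIC))
```

```text
20.0 [ 0.4747 -0.2398  0.054 ] [-0.2296  0.1138 -1.0064] 0.05897047700463253
```

View pics/z12.png

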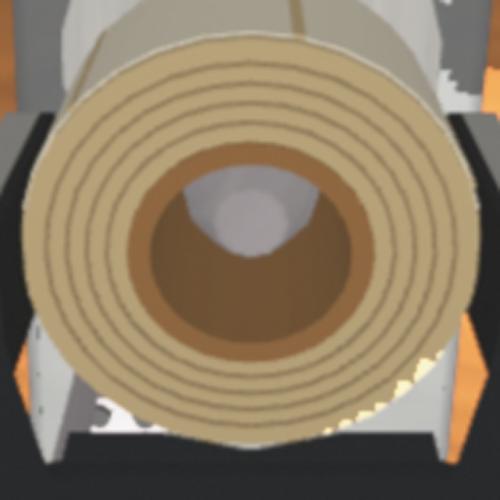

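Emit:
apply_moves:
  moves:
    - [[0, 0, 0.4], 0, 0.55]
    - [[0, 0, 0.8], 0, 0.55]
    - [[0, 0, 1.2], 0, 0.55]
    - [[0, 0, 1.6], 0, 0.55]
    - [[0, 0, 2.0], 0, 0.55]
    - [[0, 0, 2.4], 0, 0.55]
    - [[0, 0, 2.7], 0, 0.55]
    - [[0, 0, 2.9], 0, 0.55]
    - [[0, 0, 3.0], 0, 0.55]
    - [[0, 0, 3.0], 0, 0.55]

```text
clock: 21.3
tcp_pos: [0.4749, -0.2399, 0.0243]
orientation: [-0.0, 0.782, -0.624, -0.0]
wrist_force: [-0.1, 0.4, -0.2]
finger_gap: 0.0588
```

Emit:
apply_moves:
  moves:
    - [[0, 0, 0.1], 0, 0.55]
    - [[0, 0, 0.15], 0, 0.55]
    - [[0, 0, 0.2], 0, 0.55]
    - [[0, 0, 0.25], 0, 0.55]
    - [[0, 0, 0.3], 0, 0.55]
    - [[0, 0, 0.32], 0, 0.55]
    - [[0, 0, 0.35], 0, 0.55]
    - [[0, 0, 0.35], 0, 0.55]
    - [[0, 0, 0.35], 0, 0.55]
    - [[0, 0, 0.35], 0, 0.55]

```text
clock: 22.55
tcp_pos: [0.4749, -0.2399, 0.0208]
orientation: [-0.0, 0.782, -0.624, 0.0]
wrist_force: [-0.6, 0.1, -1.2]
finger_gap: 0.0587
```

Expected contact is at about 0.0195. Continuing in 0.5 mm steps.

Emit:
apply_moves:
  moves:
    - [[0, 0, 0.05], 0, 0.55]
    - [[0, 0, 0.05], 0, 0.55]
    - [[0, 0, 0.1], 0, 0.55]
    - [[0, 0, 0.1], 0, 0.55]
    - [[0, 0, 0.13], 0, 0.55]
    - [[0, 0, 0.13], 0, 0.55]
    - [[0, 0, 0.15], 0, 0.55]
    - [[0, 0, 0.15], 0, 0.55]
    - [[0, 0, 0.15], 0, 0.55]
    - [[0, 0, 0.15], 0, 0.55]

```text
clock: 23.8
tcp_pos: [0.4749, -0.2399, 0.0195]
orientation: [-0.0, 0.782, -0.624, 0.0]
wrist_force: [-1.1, 0.3, 4.2]
finger_gap: 0.0586
```

Contact (4 N up) at the expected height. Opening, checking, then rising.

Emit:
apply_moves:
  moves:
    - [[0, 0, 0], 0, 0.7]
    - [[0, 0, 0], 0, 0.75]
    - [[0, 0, 0], 0, 0.85]
    - [[0, 0, 0], 0, 0.95]
    - [[0, 0, 0], 0, 1]
    - [[0, 0, 0], 0, 1]
    - [[0, 0, 0], 0, 1]
    - [[0, 0, 0], 0, 1]
    - [[0, 0, 0], 0, 1]
    - [[0, 0, 0], 0, 1]

```text
clock: 25.05
tcp_pos: [0.4749, -0.2399, 0.0193]
orientation: [-0.0, 0.782, -0.624, 0.0]
wrist_force: [-0.1, -0.3, 0.5]
finger_gap: 0.0851
```

Run:
```python
from h import *
np.set_printoptions(precision=4,suppress=True)
s=env.get_state();print(s['clock'],s['tcp_pos'],s['wrist_force'],s['finger_gap'])
snap('wrist','w13');snap('side','s13')
f=lambda i:cv2.resize(i,(400,400),interpolation=cv2.INTER_CUBIC)
cv2.imwrite('pics/z13.png',np.hstack([f(cv2.imread('pics/w13.png')[200:400,170:390]),f(cv2.imread('pics/s13.png')[150:230,310:390])]))
```

```text
25.05 [ 0.4749 -0.2399  0.0193] [-0.0999 -0.3101  0.4521] 0.0851002573446817
```

View pics/z13.png

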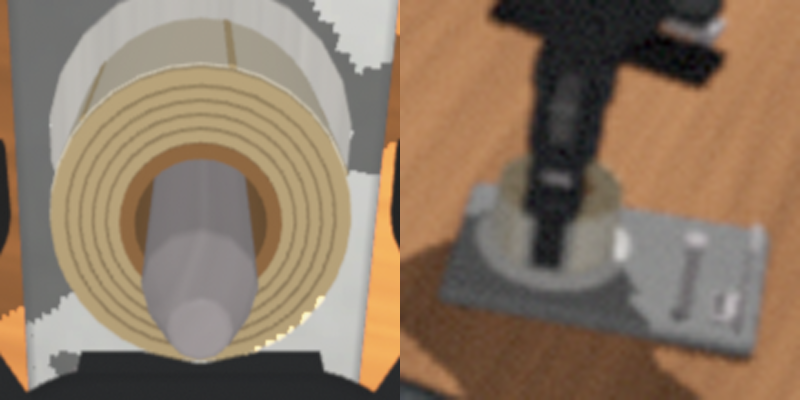

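Seated, with the fingers clear on both sides. Now I'll rise straight up and back away.

Emit:
apply_moves:
  moves:
    - [[0, 0, -1], 0, 1]
    - [[0, 0, -3], 0, 1]
    - [[0, 0, -6], 0, 1]
    - [[0, 0, -9], 0, 1]
    - [[0, 0, -12], 0, 1]
    - [[0, 0, -15], 0, 1]
    - [[0, 2, -17], 0, 1]
    - [[0, 5, -18], 0, 1]
    - [[0, 8, -18], 0, 1]
    - [[0, 8, -18], 0, 1]

```text
clock: 26.4
tcp_pos: [0.3956, -0.2578, 0.2003]
orientation: [0.0, 0.781, -0.625, 0.0]
wrist_force: [-0.8, -0.9, 0.0]
finger_gap: 0.0854
```

Run:
```python
from h import *
np.set_printoptions(precision=4,suppress=True)
s=env.get_state();print(s['clock'],s['tcp_pos'],s['wrist_force'],s['finger_gap'])
snap('wrist','w14');snap('side','s14');snap('scene','q14')
f=lambda i,w,h:cv2.resize(i,(w,h),interpolation=cv2.INTER_CUBIC)
cv2.imwrite('pics/z14.png',np.vstack([np.hstack([f(cv2.imread('pics/side0.png'),400,300),f(cv2.imread('pics/s14.png'),400,300)]),np.hstack([f(cv2.imread('pics/w14.png'),400,300),f(cv2.imread('pics/s14.png')[160:235,310:410],400,300)])]))
```

```text
26.4 [ 0.3956 -0.2578  0.2003] [-0.8486 -0.8722  0.0091] 0.08535482117732356
```

View pics/z14.png

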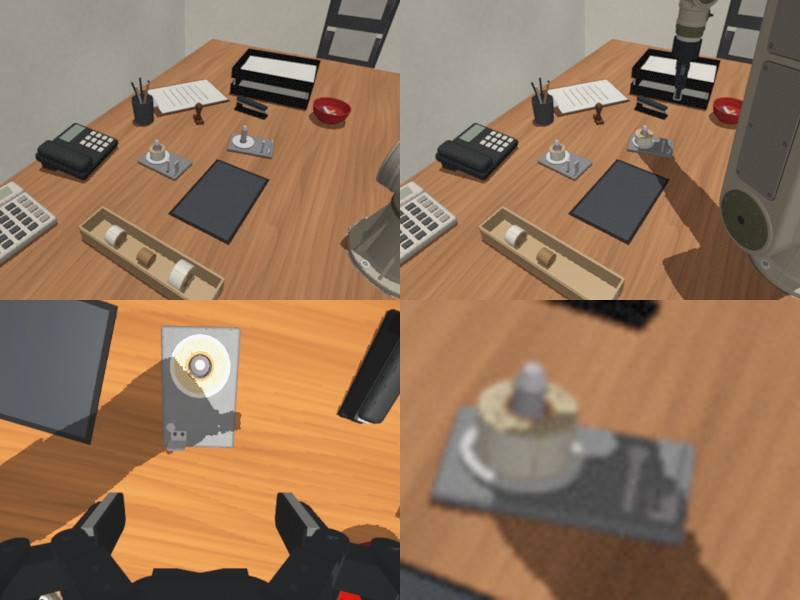

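The roll sits flat on the turntable around the spindle. The other two rolls in the carton, the second holder, the stapler and the stamp are unmoved, and the arm is clear. Handing in.

```bash
python3 -c "
from h import *
print(env.hand_in())"
```

```text
the job is handed in; nothing more can be done
None
```

The fresh roll is seated flat on the empty holder's turntable over the spindle, released, and the arm is clear. I handed the job in at about 26.4 s of the 56 s allowed.

**How it went:** I took the roll from the carton by its two faces and stood it on the pad. I tipped it over between the open fingers, gripped it again round its outside and lowered it over the spindle. It met the turntable with about 4 N, and only then did I let go.

**Last checks:** The final side and wrist pictures show the roll flat on the turntable, and the part-used roll, spent core, second holder, stapler and stamp where they were. At contact the tool was at the seating height I had worked out (0.0195 m). Before lowering, the fixed cameras put the roll and spindle in line to about 1–1.5 mm. After I backed off, the wrist force was near zero. The largest contact force I read was about 12 N, when I set the roll on the pad.

**What did not go as planned:**
- While tipping on the pad, the roll turned about 10–13° and one finger sat slightly inside its bore.
- The roll slipped off the front finger for the last part of the tip, so it dropped the rest of the way onto the pad instead of being lowered. It ended up flat and fully on the pad.
- Side- and scene-camera positions differed from the wrist camera's by up to 6 mm, so I used the wrist camera for the second grasp and the spindle.

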